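Index the revolving fastener tray to the bolt

ROBOT

A 6-joint arm with a two-finger parallel gripper is mounted at the origin on the work surface. World frame = base frame: x ahead of the robot, y to its left, z up, the work surface at z = 0. Lengths are in mm, angles in rad, forces in N, time in s.
With the tool pointing down it reaches from about 350 to 875 mm from the base axis. Payload 4.2 kg.
Tool frame: the origin (TCP) lies on the mounting face of the last link; the fingertips stand 173 mm ahead of it and the grasp point (between the pads) lies grip_point_offset ahead of it (grip_point_offset is the distance from the TCP to the grasp point, in mm); z points along the fingers, y is the line along which they close (so a half turn about z gives the same grasp; the last joint's range is limited). The gripper opens to 85 mm and grips with 20 to 120 N. Pads are 22 mm wide; open, the fingers measure 114 mm over their backs; the gripper's body (76 mm by 85 mm) begins 54 mm behind the grasp point. The pads swing forward as they close: fully open they stand 13 mm farther back than shut.
Start: joints at [-1.024, 0.385, 0.008, 0, -1.194, -0.259], TCP at [177.419, -599.268, 404.712] pointing down, gripper open.
Joint ranges: [-3.14, 3.14], [-1.21, 2.06], [-1.07, 1.41], [-3.16, 2.05], [-2.99, -0.16], [-3.1, 3.1]. Speed limits (rad/s): [2.79, 2.79, 3.14, 3.14, 3.14, 3.14].

INTERFACE

Orientations are given as a unit quaternion [x, y, z, w].
In Python, from bench import read_state, get_image, job_done, recognise, place_of, grip_point_offset gives the robot as it stands. The module is installed in compiled form; this text tells all that it offers.
- The arm moves only by the tool carry_out, never from a script. Its arguments are lists of equal length, an entry for each row: "slide": the shift along the tool's x, y, z in m, a list of three; "roll": the turn about the tool's z in degrees; "claw": the finger opening in m, from 0 to 0.0854. A call has 1 to 8 rows; each row is the pose to reach, as a shift and turn from the pose commanded when the call began, along the tool's axes at that moment; what a row does not reach only later rows make up. A row lasts 1/8 s, in which the tool goes at most 62.5 mm and 10.7 degrees, less where a joint would pass 70% of its speed; a pose out of reach is approached as far as the arm can. A call with a gripper value outside its range is refused whole. The fingers move at their own pace and stop on an object; the grip force is fixed at half the most. Time passes only in rows, so rows that repeat a pose let the fingers close. It gives the time, the measured TCP pose, the force, the opening and the grip force at its end, in the units of the state.
- read_state(): the state, without advancing time (a new reading comes with each control period).
- get_image(name): name is "side" or "top" or "wrist"; returns a dict with "img" (420x560x3 uint8, red, green, blue), "z_map" (420x560 float32, mm along the optical axis (not along the pixel's ray), 0 where there is no reading), "mtx" (3x3 intrinsics, pixels), "world_from_camera" (4x4, takes a point from camera to world coordinates); the wrist camera has in their place "T_tool_cam" (4x4, takes a point from camera to tool coordinates, whose origin is the TCP and whose axes are the flange's). Camera axes: x right, y up, looking along -z (the intrinsics and any distortion apply to the point x, -y, -z); pixel columns grow to the right and rows downward; lengths in mm; the calibration is good to about 2 mm. The wrist camera is an equidistant fisheye: a pixel r from the principal point sees the ray r / f radians off the axis. A picture is of the moment at which its call begins: read the wrist's pose just before it.
- job_done(): hands the job in; it is judged then, once.
Trained networks look in a picture, given as the dict that the camera call returned (one of the last four; its "shot" number tells which), for a name from the list of things; names that differ only in an ending like _2 or _b are one class to them, and where a whole thing is asked for, a point or a joint stands for the part that bears it (a point fixed in the world has none). Each returns a list of dicts, best first, with "conf" (0 to 1); they miss things now and then, are a little off and sometimes report something else, mostly with a low value. They report only what shows in the picture. A call takes as long as a camera call. They do not tell look-alikes from the thing itself.
- recognise(picture, thing): "at" ([column, row] in pixels, amid what is visible of it).
- place_of(picture, thing): "at" ([column, row] in pixels: a listed point, or the origin of a listed thing).
The state is a dict: "clock": time; "joints": joint angles; "joint_vel": joint speeds; "joint_efforts": joint torques, N m; "position": TCP position; "ee_rot": TCP orientation; "contact_force": force on the tool from outside, world axes, zero at the start; "wrist_torque": the same for the moment, N m; "gripper_width": finger opening in mm; "grasp_force": force on a finger pad.
Only numpy, scipy, OpenCV 4.12 (cv2) and the standard library are available. Lean on these libraries where they do the work, as an engineer would, in place of code of your own. Each camera call takes 0.05 s, during which the arm holds its last target. There are 200 camera calls.

TASK

Turn the blue revolving tray on the bench by pushing on its push arms with a finger (or the closed fingers), until the compartment that holds the hex bolt stands centred at the pointer on the bench plate, and leave it there at rest. Push only on the arms that stick out, not on the tray's rim, walls or centre; turn it steadily without spinning it, do not touch anything lying in it, and leave the bin, the jar and the wrench where they are.

Things in the scene. Friction and masses are not known exactly. Their poses are not given: they have to be found in the camera images.
- tray (a joint): Turning angle of the tray about its fixed vertical axis, rad, growing counter-clockwise seen from above; 0 at the start; turns well over a full turn either way. Bearing friction (about 0.12 N m: 1 to 2 N at a push arm) stops it as soon as nobody pushes.
- arm0 (a point): Push arm 0: level 12 mm round steel rod sticking straight out from the rim, from 85 to 142 mm from the axis, its centre 42 mm above the bench, an 18 mm black ball at its end; free space around it, 28 mm below (23 over the arrow). This point: middle of its free length, 113 mm from the axis. All four arms are alike, 90 degrees apart.
- arm1 (a point): Push arm 1: point in the middle of the arm's free length, 113 mm from the tray's axis and 42 mm above the bench.
- arm2 (a point): Push arm 2: point in the middle of the arm's free length, 113 mm from the tray's axis and 42 mm above the bench.
- arm3 (a point): Push arm 3: point in the middle of the arm's free length, 113 mm from the tray's axis and 42 mm above the bench.
- mouth0 (a point): Middle of the top edge of the tray's outer rim in front of compartment 0: on the rim circle (85 mm from the tray's axis), half way between push arm 0 and push arm 1 (counter-clockwise order from above), 56 mm above the bench. The compartment's floor centre lies 38 mm further in towards the axis.
- mouth1 (a point): Middle of the top edge of the tray's outer rim in front of compartment 1: on the rim circle (85 mm from the tray's axis), half way between push arm 1 and push arm 2 (counter-clockwise order from above), 56 mm above the bench. The compartment's floor centre lies 38 mm further in towards the axis.
- mouth2 (a point): Middle of the top edge of the tray's outer rim in front of compartment 2: on the rim circle (85 mm from the tray's axis), half way between push arm 2 and push arm 3 (counter-clockwise order from above), 56 mm above the bench. The compartment's floor centre lies 38 mm further in towards the axis.
- mouth3 (a point): Middle of the top edge of the tray's outer rim in front of compartment 3: on the rim circle (85 mm from the tray's axis), half way between push arm 3 and push arm 0 (counter-clockwise order from above), 56 mm above the bench. The compartment's floor centre lies 38 mm further in towards the axis.
- pick (a point): The pick-up point: on the pointer's centre line, 85 mm from the tray's axis, 56 mm above the bench, so a compartment's mouth point coincides with it when that compartment is centred at the pointer. It does not move.
- plate: Fixed aluminium plate 8 mm thick under the tray, with a tongue 56 mm wide reaching to 190 mm from the axis on the side that roughly faces the robot; on the tongue a dark steel arrow, 13 mm high in all, points at the tray's rim. Origin on the tray's axis at bench height; the tongue lies along its -x axis.
- bolt: Loose steel hex bolt with a nut on it, 54 mm long, 22 mm across flats, lying level in one compartment of the tray (which one varies). Origin at the middle of its underside, x along the bolt.
- nut: Loose steel hex nut, 30 mm across flats, 16 mm high, lying flat in another compartment. Origin centre of its underside.
- washer: Loose steel washer, 40 mm across, 5 mm thick, lying in another compartment. Origin centre of its underside.
- spacer: Loose steel tube, 28 mm across, 20 mm high, standing in another compartment. Origin centre of its underside.
- bin: Loose open blue parts bin, 130 x 100 mm, 70 mm high, beside the tray. Origin centre of its underside. To be left alone.
- jar: Loose white jar, 60 mm across, 80 mm high, on the other side of the tray. Origin centre of its underside. To be left alone.
- wrench: Loose wrench, 190 mm long, lying on the bench beyond the tray. Origin at its middle. To be left alone.
- pan: The round blue plastic tray itself, without its arms: 170 mm across, floor 26 mm and rim 56 mm above the bench, a low centre post also up to 56 mm; a cross of thin walls divides it into four equal quarter-circle compartments. At each end of the cross a push arm sticks out. Origin on the turning axis, 20 mm above the bench; it turns with the arms; x along arm0.
Things that resemble listed ones, but are neither listed nor needed, are in the scene too. What is shaped like the spacer but green is not meant.

How it is judged:
By the outcome, as a careful person would: the job done as asked, in the order asked, and still so for the second after the job is handed in, with the robot touching nothing.
It also fails if it takes over 45 s, if anything falls off the work surface, if the arm or the gripper's body presses on something with over 40 N, if the wrist force passes 120 N, or if a joint passes its speed limit or range.

## Working session

There is one attempt and no reset: what is moved stays moved. The work goes in short steps, Python scripts to look and compute and a tool call to move; the robot and the scene stay as the last step left them, time stands still between calls to the robot, and variables do not carry over. Pictures are saved under pics/ and viewed, at most 10 in all, crops included, and the job is handed in when it is done.

Besides the shell and the picture viewer there is one more tool, called after "Call:" as name(argument=value, ...) on one line, values as JSON. carry_out: Moves the arm, as the interface text tells. Its arguments: {"type":"object","properties":{"slide":{"type":"array"},"roll":{"type":"array"},"claw":{"type":"array"}},"required":["slide","roll","claw"]}

```bash
mkdir -p pics
cat > h.py <<'E'
import numpy as np, cv2
from bench import *
def ray(p,uv):
    K=p["mtx"];T=p["world_from_camera"]
    d=np.array([(uv[0]-K[0,2])/K[0,0],-(uv[1]-K[1,2])/K[1,1],-1.])
    return T[:3,3],T[:3,:3]@d
def onz(p,uv,z):
    o,d=ray(p,uv); return o+d*(z-o[2])/d[2]
def proj(p,X):
    K=p["mtx"];T=p["world_from_camera"]
    c=T[:3,:3].T@(np.array(X)-T[:3,3]); return K[0,0]*c[0]/-c[2]+K[0,2],K[1,1]*-c[1]/-c[2]+K[1,2]
E
python3 - <<'E'
from h import *
s=read_state();print(s["position"],s["ee_rot"],s["clock"],grip_point_offset)
p=get_image("top")
cv2.imwrite("pics/top0.png",p["img"][:,:,::-1])
print(p["mtx"],p["world_from_camera"])
Z=dict(arm=42,mouth=56,pick=56,plate=0,pan=20,bolt=28,nut=26,washer=26,spacer=26,bin=0,jar=0,wrench=0)
for n in ["plate","pan","pick","arm0","arm1","mouth0","mouth1","bolt","nut","washer","spacer","bin","jar","wrench"]:
    z=Z[n.rstrip("0123")]
    print(n,[(np.round(r["at"]),round(r["conf"],2),np.round(onz(p,r["at"],z)[:2])) for r in place_of(p,n)[:5]])
q=get_image("side");cv2.imwrite("pics/side0.png",q["img"][:,:,::-1])
E
```

```text
[ 177.37055446 -599.07326643  403.59239354] [-1.43310165e-01  9.89677180e-01  1.10856048e-03 -2.16875494e-04] 0.0 154.70000000000002
[[515.91128444   0.         268.81204231]
 [  0.         515.91128444 216.21376471]
 [  0.           0.           1.        ]] [[ 2.10927225e-02  9.94931641e-01 -9.83164634e-02  5.27688647e+02]
 [-9.99596262e-01  2.28591705e-02  1.68751533e-02  5.23551134e+01]
 [ 1.90370567e-02  9.79208264e-02  9.95012112e-01  1.09126409e+03]
 [ 0.00000000e+00  0.00000000e+00  0.00000000e+00  1.00000000e+00]]
plate [(array([326., 263.]), 0.36, array([540., -89.]))]
pan [(array([320., 239.]), 0.64, array([589., -73.]))]
pick [(array([317., 283.]), 0.72, array([498., -63.]))]
arm0 [(array([294., 286.]), 0.91, array([492., -19.])), (array([346., 192.]), 0.7, array([ 684., -124.])), (array([274., 210.]), 0.63, array([645.,  25.])), (array([371., 268.]), 0.59, array([ 530., -176.]))]
arm1 [(array([294., 286.]), 0.91, array([492., -19.])), (array([346., 192.]), 0.7, array([ 684., -124.])), (array([274., 210.]), 0.63, array([645.,  25.])), (array([371., 268.]), 0.59, array([ 5
[... 281 characters left out ...]
(array([333., 281.]), 0.88, array([504., -96.])), (array([360., 227.]), 0.86, array([ 613., -150.])), (array([312., 198.]), 0.84, array([670., -52.]))]
bolt [(array([343., 234.]), 0.8, array([ 600., -120.])), (array([312., 216.]), 0.36, array([635., -55.]))]
nut [(array([300., 246.]), 0.66, array([572., -31.]))]
washer [(array([328., 260.]), 0.47, array([546., -89.]))]
spacer [(array([398., 202.]), 0.56, array([ 670., -236.])), (array([314., 218.]), 0.51, array([631., -59.]))]
bin [(array([205., 199.]), 0.61, array([669., 170.])), (array([317., 283.]), 0.17, array([497., -70.]))]
jar [(array([428., 265.]), 0.6, array([ 539., -307.]))]
wrench [(array([322., 140.]), 0.91, array([803., -78.]))]
```

Run:
```python
import cv2
a=cv2.imread("pics/top0.png")[120:330,180:460]
cv2.imwrite("pics/topc.png",cv2.resize(a,(784,588),interpolation=cv2.INTER_CUBIC))
```

```text
(no output)
```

View pics/topc.png

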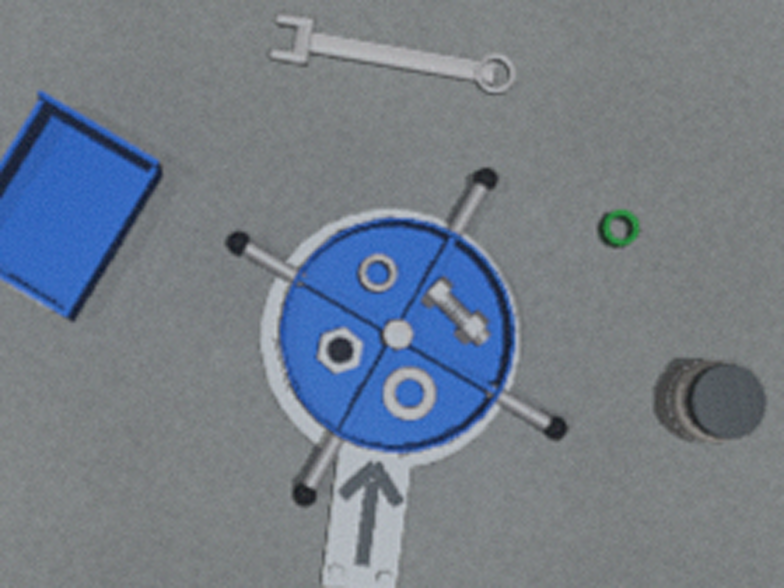

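View pics/side0.png

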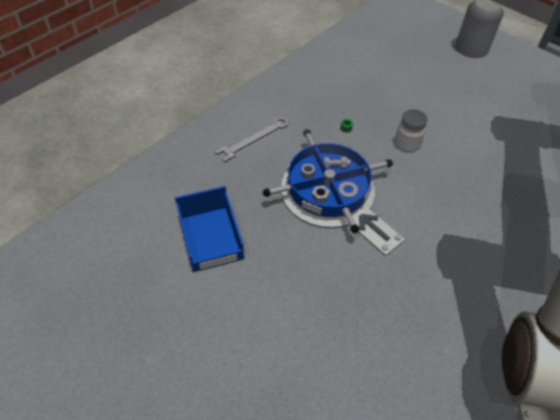

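```bash
cat >> h.py <<'E'
def balls(p,C=(587.5,-73)):
    "black balls at arm ends: centroid of dark pixels near the 142 mm circle -> world at z=42"
    g=p["img"].max(2); out=[]
    m=(g<60).astype(np.uint8); n,l,st,ce=cv2.connectedComponentsWithStats(m)
    for i in range(1,n):
        if 15<st[i,4]<150:
            w=onz(p,ce[i],44)[:2]; r=np.linalg.norm(w-C)
            if 125<r<160: out.append(w)
    return np.array(out)
def tongue(p,C):
    "centre line of plate tongue: bright pixels at z=8"
    img=p["img"].astype(int); v,u=np.where((img.min(2)>150)&(img.max(2)-img.min(2)<30))
    W=np.array([onz(p,(a,b),8)[:2] for a,b in zip(u,v)]); d=W-C; r=np.hypot(*d.T); a=np.degrees(np.arctan2(d[:,1],d[:,0]))%360
    return W[(r>110)&(r<195)&(abs(a-175)<18)]
def analyse(p):
    b=balls(p);C=b.mean(0);a=np.degrees(np.arctan2(*(b-C).T[::-1]))%360
    print("balls",b.round(1).tolist(),"C",C.round(1),"r",np.hypot(*(b-C).T).round(1),"ang",a.round(1),"mod90",(a%90).round(1))
    t=tongue(p,C); hull=cv2.minAreaRect(t.astype(np.float32)); print("tongue",len(t),hull)
    bx=cv2.boxPoints(hull); c=np.array(hull[0]); d=c-C; print("dir C->tongue",np.degrees(np.arctan2(d[1],d[0]))%360)
E
python3 - <<'E'
from h import *
p=get_image("top");analyse(p)
for px in [(375,462),(362,563),(359,572)]:
    w=onz(p,(180+px[0]/2.8,120+px[1]/2.8),11);print(w)
print(get_image("top")["img"][300:325:4,305:330:4].tolist()[2])
E
```

```text
balls [[703.9, -137.4], [651.6, 44.1], [521.2, -189.7], [470.5, -7.7]] C [586.8 -72.7] r [133.8 133.6 134.1 133.2] ang [331.   61.  240.7 150.8] mod90 [61.  61.  60.7 60.8]
tongue 760 ((439.28021240234375, -55.386131286621094), (54.52845764160156, 81.19979858398438), 83.6142807006836)
dir C->tongue 173.31664918699732
[492.81117142 -62.86034703  11.        ]
[418.69855247 -54.17714812  11.        ]
[412.11835418 -52.0491824   11.        ]
[[178, 186, 192], [89, 91, 98], [117, 122, 122], [174, 182, 188], [178, 180, 188], [124, 125, 128], [128, 132, 133]]
```

Call:
carry_out(slide=[[-0.05, 0.026, 0], [-0.1, 0.052, 0], [-0.15, 0.078, 0], [-0.2, 0.104, 0], [-0.25, 0.13, 0], [-0.3, 0.156, 0], [-0.35, 0.182, 0], [-0.4, 0.208, 0]], roll=[-8, -16, -24, -32, -40, -48, -55, -60.5], claw=[0, 0, 0, 0, 0, 0, 0, 0])

```text
clock: 1.9
position: [503.0, -284.8, 405.1]
ee_rot: [-0.624, 0.782, -0.0, 0.0]
contact_force: [0.2, -0.7, -0.5]
gripper_width: 0.3
grasp_force: 0.0
```

```bash
cat >> h.py <<'E'
from scipy.spatial.transform import Rotation as Ro
C0=np.array([586.8,-72.7])
def where(target=None):
    s=read_state();R=Ro.from_quat(s["ee_rot"]).as_matrix();P=np.array(s["position"])
    d=P[:2]-C0
    print("t",s["clock"],"P",P.round(1),"polar",np.hypot(*d).round(1),np.degrees(np.arctan2(d[1],d[0])).round(1),"yawx",np.degrees(np.arctan2(R[1,0],R[0,0])).round(1),"F",np.round(s["contact_force"],1),"w",s["gripper_width"],"j",np.round(s["joints"],2))
    if target is not None: print("slide mm",(R.T@(np.array(target)-P)).round(1))
E
python3 -c "
from h import *
where([696.9,-98.1,200])"
```

```text
t 1.9 P [ 503.  -284.8  405.1] polar 228.0 -111.5 yawx -102.8 F [ 0.2 -0.7 -0.5] w 0.31117016229880484 j [-0.24  0.3  -0.11  0.   -1.15  0.01]
slide mm [-225.1 -147.5  205.1]
```

Call:
carry_out(slide=[[-0.045, -0.03, 0], [-0.09, -0.059, 0], [-0.135, -0.088, 0], [-0.18, -0.118, 0], [-0.225, -0.1475, 0], [-0.225, -0.1475, 0.04], [-0.225, -0.1475, 0.08], [-0.225, -0.1475, 0.12]], roll=[0, 0, 0, 0, 0, 0, 0, 0], claw=[0, 0, 0, 0, 0, 0, 0, 0])

```text
clock: 2.9
position: [696.4, -99.9, 283.4]
ee_rot: [-0.623, 0.783, -0.0, 0.0]
contact_force: [0.0, 0.4, -0.6]
gripper_width: -0.2
grasp_force: 0.0
```

```bash
python3 -c "
from h import *
where([696.9,-98.1,200])
s=get_image('wrist');cv2.imwrite('pics/w1.png',s['img'][:,:,::-1])"
```

```text
t 2.9 P [696.4 -99.9 283.4] polar 112.9 -14.0 yawx -103.0 F [ 0.   0.4 -0.6] w -0.16347145513387512 j [ 0.09  0.61  0.07 -0.   -1.03 -0.31]
slide mm [-1.9 -0.1 83.4]
```

View pics/w1.png

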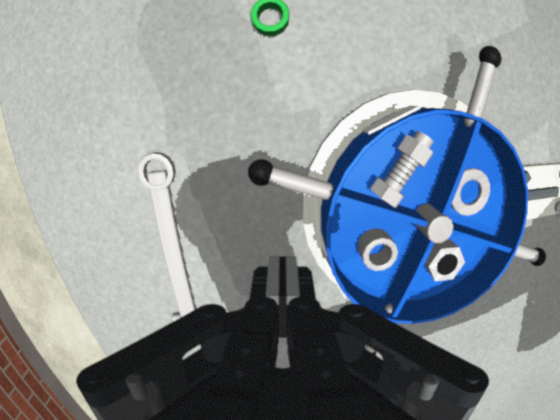

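The wrist view shows the bolt at (405,170). The rod to push is at (260–330,170–190), and the closed fingertips at (285,280) are clear of the rim on its counter-clockwise side. The only bolt-like thing is in this compartment. Going down.

Call:
carry_out(slide=[[-0.002, 0, 0.03], [-0.002, 0, 0.06], [-0.002, 0, 0.083], [-0.002, 0, 0.083]], roll=[0, 0, 0, 0], claw=[0, 0, 0, 0])

```text
clock: 3.45
position: [696.3, -98.4, 200.2]
ee_rot: [-0.622, 0.783, 0.001, -0.002]
contact_force: [0.5, -0.4, 0.1]
gripper_width: -0.2
grasp_force: 0.0
```

```bash
python3 -c "
from h import *
where()
for a in np.radians(np.arange(3,25,3)): print((113*np.sin(a)).round(1),(113*(1-np.cos(a))).round(1))"
```

```text
t 3.45 P [696.3 -98.4 200.2] polar 112.5 -13.2 yawx -103.0 F [ 0.5 -0.4  0.1] w -0.20749446891726314 j [ 0.09  0.69 -0.   -0.   -0.88 -0.32]
5.9 0.2
11.8 0.6
17.7 1.4
23.5 2.5
29.2 3.9
34.9 5.5
40.5 7.5
46.0 9.8
```

Call:
carry_out(slide=[[0.0059, 0.0002, 0], [0.0118, 0.0006, 0], [0.0177, 0.0014, 0], [0.0235, 0.0025, 0], [0.0292, 0.0039, 0], [0.0349, 0.0055, 0], [0.0405, 0.0075, 0], [0.046, 0.0098, 0]], roll=[3, 6, 9, 12, 15, 18, 21, 24], claw=[0, 0, 0, 0, 0, 0, 0, 0])

```text
clock: 4.45
position: [677.8, -140.9, 204.2]
ee_rot: [-0.446, 0.895, -0.001, 0.002]
contact_force: [0.4, 0.9, -0.0]
gripper_width: 0.2
grasp_force: 0.6
```

```bash
python3 -c "
from h import *
where()
p=get_image('top');cv2.imwrite('pics/t2.png',p['img'][:,:,::-1]);analyse(p)"
```

```text
t 4.45 P [ 677.8 -140.9  204.2] polar 113.8 -36.8 yawx -127.1 F [ 0.4  0.9 -0. ] w 0.16978153670965349 j [ 0.03  0.67 -0.03  0.   -0.86 -0.68]
balls [[491.8, -167.0]] C [ 491.8 -167. ] r [0.] ang [0.] mod90 [0.]
tongue 0 ((0.0, 0.0), (0.0, 0.0), 0.0)
dir C->tongue 161.24211656460332
```

Call:
carry_out(slide=[[0.0059, 0.0002, 0.001], [0.0118, 0.0006, 0.002], [0.0177, 0.0014, 0.003], [0.0235, 0.0025, 0.004], [0.0292, 0.0039, 0.004], [0.0349, 0.0055, 0.004], [0.0405, 0.0075, 0.004], [0.046, 0.0098, 0.004]], roll=[3, 6, 9, 12, 15, 18, 21, 24], claw=[0, 0, 0, 0, 0, 0, 0, 0])

```text
clock: 5.5
position: [642.6, -171.9, 200.2]
ee_rot: [-0.25, 0.968, -0.001, 0.003]
contact_force: [2.2, -0.4, 0.1]
gripper_width: -0.3
grasp_force: 0.7
```

```bash
python3 -c "
from h import *
where()
p=get_image('top');print(balls(p))"
```

```text
t 5.5 P [ 642.6 -171.9  200.2] polar 113.8 -60.6 yawx -151.0 F [ 2.2 -0.4  0.1] w -0.2854085724413089 j [-0.02  0.64 -0.11  0.   -0.81 -1.05]
[[663.44061696  50.00329701]
 [538.3745743   51.79276406]]
```

Call:
carry_out(slide=[[0.0059, 0.0002, 0], [0.0118, 0.0006, 0], [0.0177, 0.0014, 0], [0.0235, 0.0026, 0], [0.0292, 0.0041, 0], [0.0349, 0.0058, 0], [0.0405, 0.0079, 0], [0.046, 0.0103, 0]], roll=[3, 6, 9, 12, 15, 18, 21, 24], claw=[0, 0, 0, 0, 0, 0, 0, 0])

```text
clock: 6.55
position: [597.2, -185.3, 199.7]
ee_rot: [-0.044, 0.999, -0.001, 0.002]
contact_force: [1.8, -1.2, 0.3]
gripper_width: 0.0
grasp_force: 0.7
```

```bash
python3 -c "
from h import *
where()"
```

```text
t 6.55 P [ 597.2 -185.3  199.7] polar 113.1 -84.7 yawx -175.0 F [ 1.8 -1.2  0.3] w 0.005827189593228382 j [-0.04  0.59 -0.22  0.   -0.75 -1.44]
```

Call:
carry_out(slide=[[0.0059, 0.0002, 0], [0.0118, 0.0006, 0], [0.0177, 0.0014, 0], [0.0235, 0.0025, 0], [0.0292, 0.0039, 0], [0.0349, 0.0055, 0], [0.0405, 0.0075, 0], [0.046, 0.0098, 0]], roll=[3, 6, 9, 12, 15, 18, 21, 24], claw=[0, 0, 0, 0, 0, 0, 0, 0])

```text
clock: 7.55
position: [550.3, -179.5, 199.4]
ee_rot: [0.165, 0.986, -0.0, 0.002]
contact_force: [1.3, -1.5, 0.4]
gripper_width: 0.2
grasp_force: 0.7
```

```bash
python3 -c "
from h import *
where()
p=get_image('top');b=balls(p);print(b,np.degrees(np.arctan2(*(b-C0).T[::-1]))%360)"
```

```text
t 7.55 P [ 550.3 -179.5  199.4] polar 112.9 -108.8 yawx 161.0 F [ 1.3 -1.5  0.4] w 0.16441410589361977 j [-0.04  0.53 -0.35  0.   -0.69 -1.87]
[[ 706.09400359 -133.69293669]
 [ 647.62354927   46.04049079]] [332.92013428  62.87669016]
```

Call:
carry_out(slide=[[0.0059, 0.0002, 0], [0.0118, 0.0006, 0], [0.0177, 0.0014, 0], [0.0235, 0.0025, 0], [0.0292, 0.0039, 0], [0.0349, 0.0055, 0], [0.0387, 0.0068, 0], [0.0414, 0.0079, 0]], roll=[3, 6, 9, 12, 15, 18, 20, 21.5], claw=[0, 0, 0, 0, 0, 0, 0, 0])

```text
clock: 8.6
position: [513.5, -158.4, 198.9]
ee_rot: [0.346, 0.938, 0.0, 0.001]
contact_force: [1.4, -0.6, 1.7]
gripper_width: -0.2
grasp_force: 0.6
```

```bash
python3 -c "
from h import *
where()
p=get_image('top');b=balls(p);print(b,np.degrees(np.arctan2(*(b-C0).T[::-1]))%360)
cv2.imwrite('pics/t6.png',cv2.resize(p['img'][120:330,180:460,::-1],(784,588),interpolation=cv2.INTER_CUBIC))"
```

```text
t 8.6 P [ 513.5 -158.4  198.9] polar 112.7 -130.5 yawx 139.5 F [ 1.4 -0.6  1.7] w -0.17792193577089194 j [ 0.    0.48 -0.45  0.   -0.64 -2.28]
[[ 687.47393454   14.97570325]
 [ 674.45098912 -173.88839567]] [ 41.05220972 310.89962837]
```

View pics/t6.png

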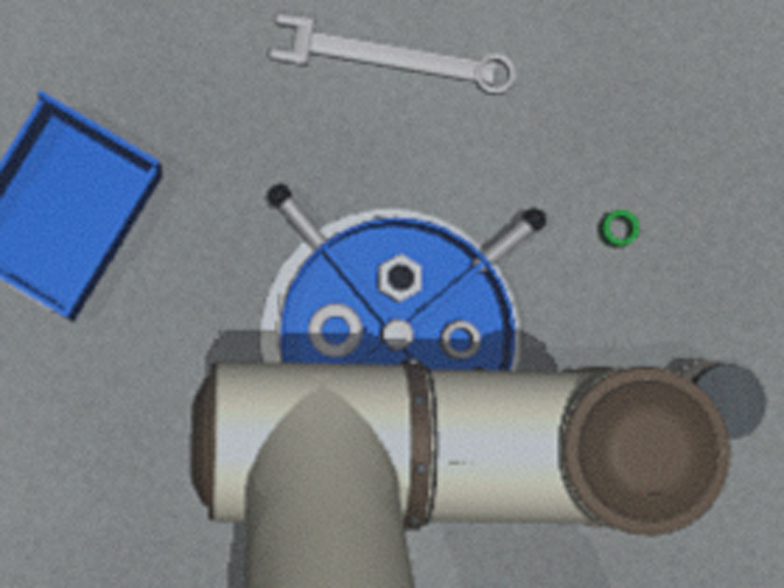

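The nut is now at the far side and the bolt compartment is at the near side, hidden under the arm. The visible balls are at (279,195) and (535,219), so about 2.5° is left.

Call:
carry_out(slide=[[0.0015, 0, 0], [0.003, 0, 0], [0.0045, 0.0001, 0], [0.0049, 0.0001, 0], [0.0049, 0.0001, 0]], roll=[0.8, 1.6, 2.2, 2.5, 2.5], claw=[0, 0, 0, 0, 0])

```text
clock: 9.28
position: [509.2, -155.0, 197.7]
ee_rot: [0.367, 0.93, -0.0, -0.0]
contact_force: [1.9, 0.2, -0.2]
gripper_width: 0.1
grasp_force: 0.5
```

```bash
python3 -c "
from h import *
where()
p=get_image('top');b=balls(p);print(b,np.degrees(np.arctan2(*(b-C0).T[::-1]))%360)"
```

```text
t 9.275 P [ 509.2 -155.   197.7] polar 113.1 -133.3 yawx 137.0 F [ 1.9  0.2 -0.2] w 0.09870533676441848 j [ 0.01  0.48 -0.46 -0.   -0.63 -2.33]
[[ 691.89308055   10.13086554]
 [ 668.97404557 -178.52083808]
 [ 530.74407534   71.65560407]] [ 38.24400151 307.83074589 111.22210306]
```

Call:
carry_out(slide=[[-0.006, 0, 0], [-0.015, 0, 0], [-0.022, 0, 0], [-0.022, 0, 0.0], [-0.022, 0, -0.04], [-0.022, 0, -0.09], [-0.022, 0, -0.14], [-0.022, -0.05, -0.19]], roll=[0, 0, 0, 0, 0, 0, 0, 0], claw=[0, 0, 0, 0, 0, 0, 0, 0])

```text
clock: 10.32
position: [495.9, -201.7, 383.9]
ee_rot: [0.365, 0.931, 0.0, 0.001]
contact_force: [1.1, -1.1, -0.0]
gripper_width: -0.1
grasp_force: 0.0
```

```bash
python3 -c "
from h import *
where([450,-450,380])"
```

```text
t 10.325 P [ 495.9 -201.7  383.9] polar 157.8 -125.2 yawx 137.2 F [ 1.1 -1.1 -0. ] w -0.060573544739611775 j [-0.08  0.25 -0.24  0.   -1.08 -2.24]
slide mm [-135.1 -213.3    3.9]
```

Call:
carry_out(slide=[[-0.025, -0.04, 0], [-0.05, -0.08, 0], [-0.075, -0.12, 0], [-0.1, -0.16, 0], [-0.125, -0.2, 0], [-0.14, -0.22, 0], [-0.14, -0.22, 0]], roll=[0, 0, 0, 0, 0, 0, 0], claw=[0, 0, 0, 0, 0, 0, 0])

```text
clock: 11.2
position: [446.7, -460.1, 380.9]
ee_rot: [0.368, 0.93, 0.0, -0.001]
contact_force: [-0.1, 0.5, -0.5]
gripper_width: 0.2
grasp_force: 0.0
```

```bash
python3 -c "
from h import *
where()
p=get_image('top');analyse(p)
print([(np.round(onz(p,r['at'],56)[:2],1),r['conf']) for n in ('pick','mouth0') for r in place_of(p,n)])
cv2.imwrite('pics/t8.png',cv2.resize(p['img'][120:330,180:460,::-1],(784,588),interpolation=cv2.INTER_CUBIC))"
```

```text
t 11.2 P [ 446.7 -460.1  380.9] polar 412.0 -109.9 yawx 136.8 F [-0.1  0.5 -0.5] w 0.15085890352021622 j [-0.55  0.43  0.02 -0.   -1.16 -1.78]
balls [[691.8, 9.9], [668.9, -178.6], [504.8, 32.8], [480.9, -154.9]] C [586.6 -72.7] r [133.8 134.1 133.5 133.9] ang [ 38.1 307.9 127.8 217.9] mod90 [38.1 37.9 37.8 37.9]
tongue 779 ((439.3318786621094, -55.23401641845703), (54.560462951660156, 81.33806610107422), 83.39320373535156)
dir C->tongue 173.24123196445663
[(array([497.3, -63.2]), 0.94), (array([672.7,  -7.9]), 0.15), (array([501.1, -62.9]), 0.96), (array([673.4, -78.5]), 0.93), (array([ 575.1, -154.8]), 0.69), (array([589.7,  12.1]), 0.59)]
```

View pics/t8.png

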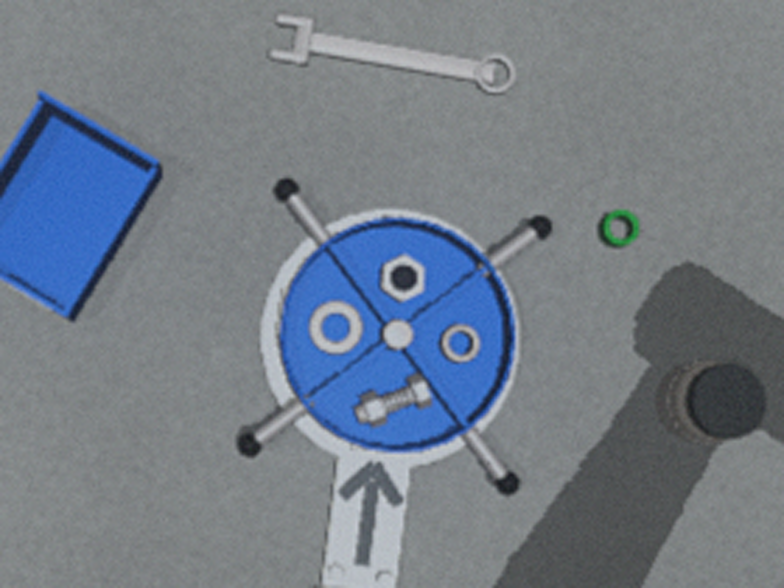

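The bolt compartment, with the bolt at (393,400), faces the arrow tip at (375,465). It sits at 172.9° and the pointer is at about 173.3°. The bin, jar and wrench haven't moved, and the arm is clear.

```bash
python3 -c "
from bench import job_done
print(job_done())"
```

```text
the job is handed in; nothing more can be done
None
```

I turned the tray about 113° clockwise by pushing one arm; the hex-bolt compartment now rests within about 0.5° of the pointer, the robot is clear, and the job is handed in.

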